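Caliper the widest machine mount

ROBOT

A 7-joint arm with a two-finger parallel gripper is mounted at the origin on the work surface. World frame = base frame: x ahead of the robot, y to its left, z up, the work surface at z = 0. Lengths are in m, angles in rad, forces in N, time in s.
With the tool pointing down it reaches from about 0.4 to 0.85 m from the base axis. Payload 10.4 kg.
Tool frame: the origin (TCP) lies midway between the tips of the shut fingers; the grasp point (between the pads) lies 19 mm behind it; z points along the fingers, y is the line along which they close (so a half turn about z gives the same grasp; the last joint's range is limited). The gripper opens to 85 mm and grips with 20 to 120 N. Pads are 22 mm wide; open, the fingers measure 114 mm over their backs; the gripper's body (76 mm by 85 mm) begins 54 mm behind the grasp point. The pads swing forward as they close: fully open they stand 13 mm farther back than shut.
Start: joints at [-1.274, 0.332, -0.065, 1.46, 0.022, 1.35, -0.088], TCP at [0.196, 0.593, 0.231] pointing down, gripper open.
Joint ranges: [-2.6, 2.6], [-0.5, 2.12], [-1.47, 1.34], [0.16, 2.42], [-1.27, 4.41], [0.06, 2.06], [-2.6, 2.6]. Speed limits (rad/s): [2.22, 2.22, 2.79, 2.79, 3.14, 3.14, 3.14].

INTERFACE

Orientations are given as a 3x3 rotation matrix whose columns are the frame's x, y, z axes.
In Python, from bench import env gives the robot as it stands. The module is installed in compiled form; this text tells all that it offers.
- The arm moves only by the tool play_rows, never from a script. Its argument "plan" is a list of rows, each an object of numbers: "jaw": the gripper's target within -1 to 1 (shut at 1, half-way at 0, fully open at -1); "x", "y", "z": the shift along the tool's x, y, z in cm; "twist": the turn about the tool's z in degrees. A call has 1 to 5 rows; each row is the pose to reach, as a shift and turn from the pose commanded when the call began, along the tool's axes at that moment; what a row does not reach only later rows make up. A row lasts 1/8 s, in which the tool goes at most 62.5 mm and 10.7 degrees, less where a joint would pass 70% of its speed; a pose out of reach is approached as far as the arm can. A call with a gripper value outside its range is refused whole. The fingers move at their own pace and stop on an object; "squeeze" is the grip in N (left out, the last holds). Time passes only in rows, so rows that repeat a pose let the fingers close. It gives the time, the measured TCP pose, the force, the opening and the grip force at its end, in the units of the state.
- env.get_state(): the state, without advancing time (a new reading comes with each control period).
- env.capture(name): name is "side" or "top"; returns a dict with "image" (420x560x3 uint8, blue, green, red), "z_map" (420x560 float32, m along the optical axis (not along the pixel's ray), 0 where there is no reading), "fx", "fy", "cx", "cy" (pixels), "cam_to_world" (4x4, takes a point from camera to world coordinates). Camera axes: x right, y up, looking along -z (the intrinsics and any distortion apply to the point x, -y, -z); pixel columns grow to the right and rows downward; lengths in m; the calibration is good to about 2 mm. A picture is of the moment at which its call begins.
- env.job_done(): hands the job in; it is judged then, once.
The state is a dict: "time_s": time; "qpos": joint angles; "qd": joint speeds; "joint_torque": joint torques, N m; "tool_pos": TCP position; "orientation": TCP orientation; "ft_force": force on the tool from outside, world axes, zero at the start; "wrist_torque": the same for the moment, N m; "grip_width": opening from 0.0 (shut) to 1.0 (fully open); "grasp_force": force on a finger pad.
Only numpy, scipy, OpenCV 4.12 (cv2) and the standard library are available. Lean on these libraries where they do the work, as an engineer would, in place of code of your own. Each camera call takes 0.05 s, during which the arm holds its last target. There are 200 camera calls.

TASK

Measure across the widest of the three studded machine mounts with the long-jaw caliper held in the stand: slide the jaws open, stand the mount stud-up on the stand's base plate between the jaws, well inside the tips, then gently slide the moving jaw shut until both jaws bear on the steel cup. Let go and leave the mount standing between the closed jaws with the reading on; leave the other two mounts alone.

Things in the scene. Friction and masses are not known exactly. Their poses are not given: they have to be found in the camera images.
- stand: Fixed dark iron stand holding a 300 mm caliper flat. Origin on the table below where the fixed jaw's face crosses the beam's centre line. Jaws point to its -x, the beam (20 mm wide) runs along y, the slider opens to -y. Flat base plate, top at z 10 mm: x -114 to 50 for y -180 to 45 mm, then x -50 to 50 down to y -360 mm. Tail clamp at y -315 to -345 mm, top at z 54 mm.
- fixed_jaw: Fixed steel jaw. Origin 36 mm above the stand's origin, axes parallel to the stand's. Its flat measuring face is the plane y = 0 and faces -y; the jaw reaches from x -10 mm (beam edge) to x -98 mm (tip), is 8 mm thick (z -4 to +4 mm), lies on the +y side of the face and is about 18 mm wide at the root.
- moving_jaw: Moving steel jaw, mirror image of the fixed one, carried by the slider. Origin on its measuring face (faces +y, toward the fixed jaw) on the beam's centre line, 36 mm above the table, axes parallel to the stand's; it lies on the -y side of the face, about 18 mm wide at the root.
- slider_grip (a point): Grip point in the slider's black housing, 45 mm to -y of the moving jaw's face, 36 mm above the table. Housing 40 mm wide (stand x, pinch across this from above), 92 mm long (y), from 7 mm below to 9 mm above the point. Free for 25 mm on both sides, base plate 26 mm below. A thumb roller sticks out 8 mm on the -x side, 44 mm farther to -y.
- slider (a joint): Opening between the measuring faces, m: 0 shut, 0.16 fully open; starts at 0.012 to 0.045, too narrow for the mount. Grows towards the stand's -y. About 2 N of friction to slide, and pushing the mount along the plate adds about 1 to 3 N; stays where it is left.
- mount_wide: The widest mount, to be measured: black rubber sole 58 mm across to z 10 mm, plain steel cup 64 mm in diameter from z 10 to 34 mm, collar 20 mm across to z 38, upright threaded brass stud 12 mm in diameter to z 80 mm. Origin at the centre of the underside, z along the stud. 0.24 to 0.44 kg. Starts standing on the table, stud up; lift it by the stud.
- mount_mid: Another mount of the same form, 51 mm in diameter, cup top at 30 mm, stud 12 mm in diameter up to 74 mm. Not to be disturbed. Origin at the centre of the underside.
- mount_small: Another mount of the same form, 41 mm in diameter, cup top at 27 mm, stud 10 mm in diameter up to 66 mm. Not to be disturbed. Origin at the centre of the underside.
Mind the look-alikes: they are no part of the job. Leave any blue or red look-alike of the mount_wide alone.

How it is judged:
On the way, in this order (a step that is already met when the one before it is completed fails the run):
1. the widest mount stands stud-up on the base plate between the open jaws, its axis between the beam and 15 mm short of the jaw tips (x of mount_wide in the frame of fixed_jaw between -0.083 and -0.038 m and y of mount_wide in the frame of fixed_jaw below -0.03 m and y of mount_wide in the frame of moving_jaw above 0.03 m and height (world z) of mount_wide below 0.0135 m and angle between mount_wide's own z axis and vertical below 0.06 rad), for 0.1 s.
2. both jaws bear on the mount with at least 1 N (contact force between each of moving_jaw, fixed_jaw and mount_wide above 1 N), for 0.2 s.
At the end, for the whole second after the job is handed in: Widest mount at rest, upright within 0.06 rad, on the base plate, axis 38 to 83 mm out from the beam's centre line and 29.5 to 34.5 mm from the fixed jaw's face; jaw opening 61 to 65.8 mm (cup 64 mm). Other two mounts within 15 mm of their start (value of joint slider between 0.061 and 0.0658 m and x of mount_wide in the frame of fixed_jaw between -0.083 and -0.038 m and y of mount_wide in the frame of fixed_jaw between -0.0345 and -0.0295 m and height (world z) of mount_wide below 0.0135 m and angle between mount_wide's own z axis and vertical below 0.06 rad and linear speed of mount_wide below 0.01 m/s and distance of each of mount_mid, mount_small from where it was at the start of the episode below 0.015 m); the robot touches nothing.
It fails at once if the moving jaw is rammed on the mount with more than 40 N (contact force between moving_jaw and mount_wide above 40 N).
It fails at once if one of the other mounts is knocked or moved (distance of any of mount_mid, mount_small from where it was at the start of the episode above 0.015 m).
It also fails if it takes over 69 s, if anything falls off the work surface, if the arm or the gripper's body presses on something with over 40 N, if the wrist force passes 120 N, or if a joint passes its speed limit or range.

## Working session

There is one attempt and no reset: what is moved stays moved. The work goes in short steps, Python scripts to look and compute and a tool call to move; the robot and the scene stay as the last step left them, time stands still between calls to the robot, and variables do not carry over. Pictures are saved under pics/ and viewed, at most 10 in all, crops included, and the job is handed in when it is done.

Besides the shell and the picture viewer there is one more tool, called after "Emit:" as a command line: name --argument value ..., lists and objects as JSON in quotes. play_rows: Moves the arm, as the interface text tells. Its arguments: {"type":"object","properties":{"plan":{"type":"array","items":{"type":"object","properties":{"jaw":{"type":"number"},"x":{"type":"number"},"y":{"type":"number"},"z":{"type":"number"},"twist":{"type":"number"}}}},"squeeze":{"type":"number"}},"required":["plan"]}

```bash
mkdir -p pics
cat > h.py <<'E'
import numpy as np, cv2
from bench import env
def cap(n):
    c=env.capture(n); return c
def world(c,u,v,z=None):
    "pixel -> world via depth map, or onto plane z"
    u=np.asarray(u,float);v=np.asarray(v,float)
    d=np.stack([(u-c['cx'])/c['fx'],-(v-c['cy'])/c['fy'],-np.ones_like(u)],-1)
    T=c['cam_to_world'];o=T[:3,3];dw=d@T[:3,:3].T
    if z is None:
        s=c['z_map'][v.astype(int),u.astype(int)][...,None]
    else: s=((z-o[2])/dw[...,2])[...,None]
    return o+dw*s
E
python3 - <<'E'
from h import *
for n in('side','top'):
    c=cap(n);cv2.imwrite(f'pics/{n}0.png',c['image']);print(n,c['fx'],c['cx'],c['cy'],c['cam_to_world'].round(3).tolist(),[k for k in c])
s=env.get_state();print(s)
E
```

```text
side 489.2619337171192 280.33838919531615 203.45638570390673 [[0.924, 0.237, -0.301, 0.254], [-0.383, 0.575, -0.723, -0.355], [0.002, 0.783, 0.622, 0.551], [0.0, 0.0, 0.0, 1.0]] ['image', 'z_map', 'fx', 'fy', 'cx', 'cy', 'cam_to_world']
top 401.6703601107062 280.9980285908701 219.71667189380906 [[-0.015, 0.985, -0.174, 0.375], [-1.0, -0.019, -0.022, 0.207], [-0.025, 0.174, 0.984, 0.727], [0.0, 0.0, 0.0, 1.0]] ['image', 'z_map', 'fx', 'fy', 'cx', 'cy', 'cam_to_world']
{'time_s': 0.1, 'qpos': array([-1.27361879,  0.33278878, -0.06467781,  1.46086899,  0.02159699,
        1.34989794, -0.08848581]), 'qd': array([ 0.00097199, -0.00221773,  0.00168283, -0.00335212, -0.00047008,
        0.00229437,  0.00142909]), 'joint_torque': array([ 1.06952724e-03, -6.26738191e+01,  4.89560002e-02, -3.92433679e+01,
        1.62026327e-02,  6.84787519e-03, -2.56955195e-05]), 'tool_pos': array([0.19638009, 0.59298813, 0.2306023 ]), 'orientation': array([[-9.49309158e-01,  3.14343772e-01, -3.38769832e-04],
       [ 3.14343949e-01,  9.49308374e-01, -1.22184501e-03],
       [-6.24823317e-05, -1.26639891e-03, -9.99999196e-01]]), 'ft_force': array([-0.05094048,  0.07023651,  0.52748382]), 'wrist_torque': array([-0.07793907,  0.02633419,  0.02376191]), 'grasp_force': 0.0, 'grip_width': 0.9994423453986694}
```

View pics/top0.png

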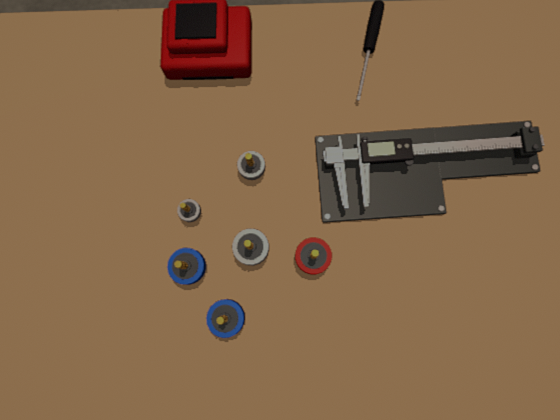

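View pics/side0.png

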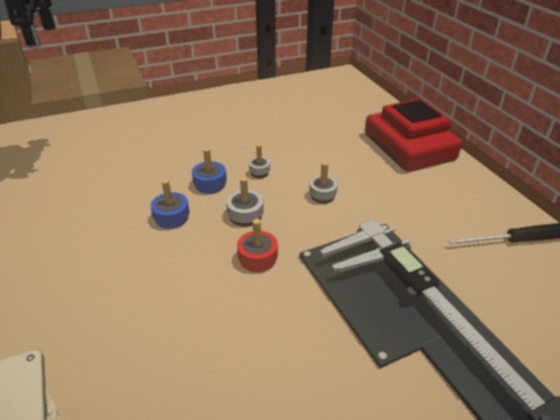

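The top view shows three steel mounts: (250,247), (251,165) and (189,211). The coloured look-alikes are red at (313,256) and blue at (186,266) and (225,319). The stand is at right, with its jaws pointing down in the image (world -x) and the slider opening to the right (world -y). The uncoloured mount at (250,247) looks widest, so I'll measure it and confirm it in an enlarged crop.

Run:
```python
from h import *
c=cap('top');im=c['image'];V,U=np.mgrid[0:420,0:560]
P=world(c,U,V)
hsv=cv2.cvtColor(im,cv2.COLOR_BGR2HSV)
# mounts: by height 0.02-0.045 above table, by component
m=((P[...,2]>.015)&(P[...,2]<.045)&(U<340)&(V>130)).astype(np.uint8)
n,l,st,ce=cv2.connectedComponentsWithStats(m)
for i in range(1,n):
    if st[i,4]<100: continue
    p=P[l==i]; h=np.median(hsv[l==i],0)
    top=np.percentile(p[:,2],90); q=p[p[:,2]>top-.006]
    (x,y),r=cv2.minEnclosingCircle(q[:,:2].astype(np.float32))
    stud=P[(np.hypot(P[...,0]-x,P[...,1]-y)<.025)&(P[...,2]>top+.015)]
    print(ce[i].round(),'hsv',h,'ctr',round(x,4),round(y,4),'d',round(2000*r,1),'top',top.round(4),'stud',stud.mean(0).round(4),stud[:,2].max().round(4))
# plate: dark pixels at z 0.003..0.016
m=((P[...,2]>.004)&(P[...,2]<.02)&(U>300)&(V>100)&(V<240)&(hsv[...,2]<75)).astype(np.uint8)
q=P[m>0];print('plate z',np.median(q[:,2]))
cs,_=cv2.findContours(m,cv2.RETR_EXTERNAL,cv2.CHAIN_APPROX_NONE);k=max(cs,key=cv2.contourArea)[:,0]
print(cv2.approxPolyDP(cv2.convexHull(k.reshape(-1,1,2)),4,True).reshape(-1,2).tolist())
b=im[130:280,130:340];a=im[100:240,300:560]
cv2.imwrite('pics/c1.png',cv2.resize(b,None,fx=3.5,fy=3.5,interpolation=2))
cv2.imwrite('pics/c2.png',cv2.resize(a,None,fx=3,fy=3,interpolation=2))
```

```text
<stdin>:14: RuntimeWarning: Mean of empty slice.
  ret = um.true_divide(
Traceback (most recent call last):
ValueError: zero-size array to reduction operation maximum which has no identity
```

Run:
```python
from h import *
c=cap('top');im=c['image'];V,U=np.mgrid[0:420,0:560]
np.savez('top0.npz',image=im,z=c['z_map'])
b=im[130:280,130:340];a=im[100:240,300:560]
cv2.imwrite('pics/c1.png',cv2.resize(b,None,fx=3.5,fy=3.5,interpolation=2))
cv2.imwrite('pics/c2.png',cv2.resize(a,None,fx=3,fy=3,interpolation=2))
P=world(c,U,V)
for u,v in[(250,290),(250,247),(262,256),(240,235),(236,247),(248,243),(251,165),(313,256),(400,190),(470,145),(380,150),(345,190),(365,185)]:
    print(u,v,P[v,u].round(4),c['z_map'][v,u])
print('zero frac',(c['z_map']==0).mean())
hsv=cv2.cvtColor(im,cv2.COLOR_BGR2HSV)
m=(((hsv[...,1]<90)|(hsv[...,0]>90))&(U<340)&(V>130)).astype(np.uint8)
n,l,st,ce=cv2.connectedComponentsWithStats(m)
for i in range(1,n):
    if st[i,4]>80: 
        p=P[l==i];print(ce[i].round(),st[i],'hsv',np.median(hsv[l==i],0),'z',np.percentile(p[:,2],[10,50,90]).round(3))
```

```text
250 290 [0.3772 0.2806 0.0007] 0.71658146
250 247 [0.4475 0.2744 0.062 ] 0.6683257
262 256 [0.4345 0.2564 0.0351] 0.6921176
240 235 [0.4718 0.2946 0.034 ] 0.7005647
236 247 [0.4509 0.3015 0.0342] 0.69682413
248 243 [0.4521 0.2758 0.0798] 0.6516395
251 165 [0.5971 0.2748 0.0382] 0.7177527
313 256 [0.4294 0.1711 0.0789] 0.64626867
400 190 [0.5521 0.0062 0.0123] 0.72951823
470 145 [ 0.6249 -0.1149  0.0394] 0.71290874
380 150 [0.6164 0.0464 0.0478] 0.70668316
345 190 [0.5471 0.1098 0.0407] 0.70300037
365 185 [0.5552 0.0746 0.0412] 0.7031311
zero frac 0.003907312925170068
[329. 176.] [ 315  135   25   87 1839] hsv [19. 37. 80.] z [0.009 0.011 0.041]
[251. 166.] [237 151  28  29 562] hsv [ 16.   29.  101.5] z [0.024 0.031 0.033]
[189. 211.] [177 199  24  23 370] hsv [ 14.  33. 100.] z [0.022 0.028 0.031]
[250. 247.] [ 232  228   37   38 1019] hsv [ 20.  23. 109.] z [0.033 0.035 0.036]
[313. 255.] [301 243  25  26 449] hsv [20. 19. 69.] z [0.034 0.035 0.037]
[186. 266.] [ 167  247   39   38 1076] hsv [108. 101.  96.] z [0.029 0.035 0.037]
[225. 318.] [ 206  299   39   40 1136] hsv [108.  84.  97.] z [0.032 0.035 0.036]
```

View pics/c1.png

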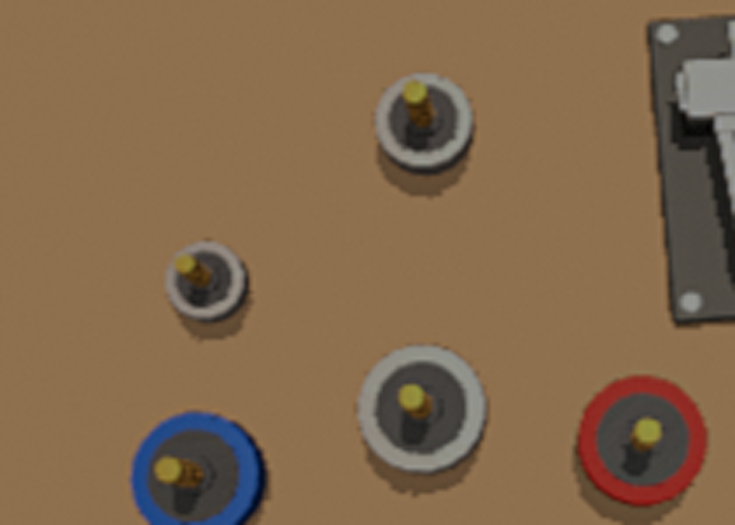

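View pics/c2.png

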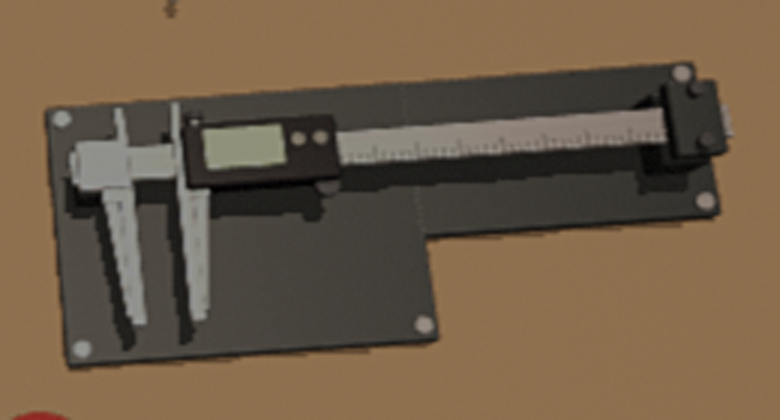

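The enlarged crop confirms that the uncoloured steel mount at top-image pixel (250,247) is the target. It is 37 px across, against 28 for (251,165) and 24 for (189,211); the same-size ones are painted blue and red. The second crop shows the stand with the plate corners, both jaw tips and the slider housing clear.

Run:
```python
from h import *
c=cap('top');im=c['image'];V,U=np.mgrid[0:420,0:560];P=world(c,U,V)
hsv=cv2.cvtColor(im,cv2.COLOR_BGR2HSV)
px=np.array([(315,136),(322.7,222.3),(446,213.3),(530.7,121),(539.3,172.3),(442.3,179)])
S=np.array([(50,45),(-114,45),(-114,-180),(50,-360),(-50,-360),(-50,-180)])/1000
W=world(c,px[:,0],px[:,1],.010)[:,:2]
a=S-S.mean(0);b=W-W.mean(0);u,s,vt=np.linalg.svd(a.T@b);R=(u@vt).T;t=W.mean(0)-R@S.mean(0)
print('R',R.round(4),'yaw',np.degrees(np.arctan2(R[1,0],R[0,0])),'t',t,'res mm',((S@R.T+t-W)*1000).round(1).tolist())
np.savez('stand.npz',R=R,t=t)
st=lambda p:(np.asarray(p)[...,:2]-t)@R
# jaws by height
q=st(P);m=(P[...,2]>.032)&(P[...,2]<.05)
for x in(-.03,-.05,-.07,-.09):
    k=m&(abs(q[...,0]-x)<.004)&(q[...,1]>-.12)&(q[...,1]<.04);y=np.sort(q[k][:,1]*1000)
    g=np.split(y,np.where(np.diff(y)>5)[0]+1);print(x,[(i[0].round(1),i[-1].round(1)) for i in g])
# housing
k=(P[...,2]>.042)&(q[...,1]>-.17)&(q[...,1]<.02)&(abs(q[...,0])<.04);print('hous',np.percentile(q[k],[1,99],axis=0)*1000,np.median(P[k][:,2]))
# mount
for (cu,cv_) in((250,247),):
    d=(abs(U-cu)<24)&(abs(V-cv_)<24)
    k=d&(P[...,2]>.031)&(P[...,2]<.037)&(hsv[...,1]<90);cc=world(c,U[k],V[k],.034)
    (x,y),r=cv2.minEnclosingCircle(cc[:,:2].astype(np.float32));print('cup',x,y,r)
    k=d&(P[...,2]>.074);print('studtop',world(c,U[k],V[k],.08).mean(0),k.sum())
s=env.get_state();print(s['tool_pos'],s['time_s'])
```

```text
R [[ 0.9987 -0.051 ]
 [ 0.051   0.9987]] yaw 2.9255072293473594 t [0.61214208 0.11105078] res mm [[-0.3, 1.4], [0.4, 2.1], [-0.4, -0.8], [0.7, -1.1], [0.0, -2.8], [-0.3, 1.2]]
-0.03 [(np.float64(-116.2), np.float64(-112.5)), (np.float64(-42.4), np.float64(-26.3)), (np.float64(0.4), np.float64(16.3))]
-0.05 [(np.float64(-39.9), np.float64(-26.3)), (np.float64(0.5), np.float64(14.5))]
-0.07 [(np.float64(-38.1), np.float64(-26.2)), (np.float64(0.4), np.float64(12.6))]
-0.09 [(np.float64(-35.7), np.float64(-26.2)), (np.float64(0.8), np.float64(10.7))]
hous [[ -18.62059011 -120.42197563]
 [  21.33540187   15.75005217]] 0.045360246191533116
cup 0.45252761244773865 0.2779948115348816 0.03193781524896622
studtop [0.45255027 0.27452891 0.08      ] 58
[0.19644586 0.59315612 0.23095599] 0.25
```

Fit: stand yaw is 2.9° with its origin at (0.612, 0.111), and the opening is about 27 mm. First I'll go above the slider grip at world (0.616, 0.040).

Emit:
play_rows --plan '[{"x": -57.2,"y": -39.3,"z": 8,"twist": 68.8,"jaw": -1},{"x": -57.2,"y": -39.3,"z": 8,"twist": 68.8,"jaw": -1},{"x": -57.2,"y": -39.3,"z": 8,"twist": 68.8,"jaw": -1},{"x": -57.2,"y": -39.3,"z": 8,"twist": 68.8,"jaw": -1},{"x": -57.2,"y": -39.3,"z": 8,"twist": 68.8,"jaw": -1}]' --squeeze 30

```text
time_s: 0.88
tool_pos: [0.3851, 0.3443, 0.1955]
orientation: [[-0.303, 0.953, 0.0], [0.953, 0.303, 0.001], [0.001, 0.0, -1.0]]
ft_force: [0.6, 0.8, 0.1]
grip_width: 1.0
grasp_force: 0.0
```

```bash
cat >> h.py <<'E'
D=np.load('stand.npz');R,t=D['R'],D['t']
def sw(x,y): return R@np.array([x,y])+t
def go(xy,z,yaw=2.93):
    "print shift in tool axes (cm) and twist to reach TCP (xy,z) with tool y at yaw deg"
    s=env.get_state();O=s['orientation'];d=np.array([xy[0],xy[1],z])-s['tool_pos']
    a=np.degrees(np.arctan2(O[1,1],O[0,1]));tw=(a-yaw+90)%180-90
    print('shift cm',(O.T@d*100).round(2),'twist',round(tw,1),'t',s['time_s'],'pos',s['tool_pos'].round(4),'F',s['ft_force'].round(1),'tilt',O[2,2].round(4))
E
python3 -c "
from h import *
go(sw(0,-.071),.15)"
```

```text
shift cm [-35.97  12.79   4.54] twist 14.7 t 0.875 pos [0.3851 0.3443 0.1955] F [0.6 0.8 0.1] tilt -1.0
```

Emit:
play_rows --plan '[{"x": -36,"y": 12.8,"z": 4.5,"twist": 14.7},{"x": -36,"y": 12.8,"z": 4.5,"twist": 14.7},{"x": -36,"y": 12.8,"z": 4.5,"twist": 14.7},{"x": -36,"y": 12.8,"z": 4.5,"twist": 14.7},{"x": -36,"y": 12.8,"z": 4.5,"twist": 14.7}]'

```text
invalid input
```

```bash
python3 -c "
from h import *
go(sw(0,-.071),.08)"
```

```text
shift cm [-35.97  12.78  11.54] twist 14.7 t 0.875 pos [0.3851 0.3443 0.1955] F [0.6 0.8 0.1] tilt -1.0
```

Emit:
play_rows --plan '[{"x": -36,"y": 12.8,"z": 4.5,"twist": 14.7,"jaw": -1},{"x": -36,"y": 12.8,"z": 4.5,"twist": 14.7,"jaw": -1},{"x": -36,"y": 12.8,"z": 4.5,"twist": 14.7,"jaw": -1},{"x": -36,"y": 12.8,"z": 4.5,"twist": 14.7,"jaw": -1},{"x": -36,"y": 12.8,"z": 4.5,"twist": 14.7,"jaw": -1}]'

```text
time_s: 1.5
tool_pos: [0.5742, 0.0985, 0.1589]
orientation: [[-0.058, 0.998, 0.0], [0.998, 0.058, 0.0], [0.0, 0.0, -1.0]]
ft_force: [0.7, 0.9, -0.2]
grip_width: 0.996
grasp_force: 0.0
```

```bash
python3 -c "
from h import *
go(sw(0,-.071),.08)"
```

```text
shift cm [-6.06  3.81  7.89] twist 0.4 t 1.5 pos [0.5742 0.0985 0.1589] F [ 0.7  0.9 -0.2] tilt -1.0
```

Emit:
play_rows --plan '[{"x": -5,"y": 3,"z": 3,"twist": 0.4,"jaw": -1},{"x": -5,"y": 3,"z": 6,"twist": 0.4,"jaw": -1},{"x": -5,"y": 3,"z": 6,"twist": 0.4,"jaw": -1},{"x": -5,"y": 3,"z": 6,"twist": 0.4,"jaw": -1}]'

```text
time_s: 2.0
tool_pos: [0.6063, 0.0528, 0.1001]
orientation: [[-0.051, 0.999, 0.001], [0.999, 0.051, 0.001], [0.001, 0.001, -1.0]]
ft_force: [-0.5, 0.4, -0.1]
grip_width: 0.996
grasp_force: 0.0
```

```bash
python3 -c "
from h import *
go(sw(0,-.071),.018)"
```

```text
shift cm [-1.32  0.88  8.21] twist 0.0 t 2.0 pos [0.6063 0.0528 0.1001] F [-0.5  0.4 -0.1] tilt -1.0
```

Emit:
play_rows --plan '[{"x": -1.3,"y": 0.9,"z": 1,"jaw": -1},{"x": -1.3,"y": 0.9,"z": 4,"jaw": -1},{"x": -1.3,"y": 0.9,"z": 6.5,"jaw": -1},{"x": -1.3,"y": 0.9,"z": 8.2,"jaw": -1},{"x": -1.3,"y": 0.9,"z": 8.2,"jaw": -1}]'

```text
invalid input
```

Emit:
play_rows --plan '[{"jaw": 1},{"jaw": 1},{"jaw": 1},{"jaw": 1},{"jaw": 1}]' --squeeze 30

```text
invalid input
```

```bash
python3 -c "
from h import *
go(sw(0,-.156),.018)"
```

```text
shift cm [-9.82  0.87  8.2 ] twist 0.0 t 2.0 pos [0.6063 0.0528 0.1001] F [-0.5  0.4 -0.1] tilt -1.0
```

All keys appear to be required in each row.

Emit:
play_rows --plan '[{"x": -1.3,"y": 0.9,"z": 1,"twist": 0,"jaw": -1},{"x": -1.3,"y": 0.9,"z": 4,"twist": 0,"jaw": -1},{"x": -1.3,"y": 0.9,"z": 6.5,"twist": 0,"jaw": -1},{"x": -1.3,"y": 0.9,"z": 8.2,"twist": 0,"jaw": -1},{"x": -1.3,"y": 0.9,"z": 8.2,"twist": 0,"jaw": -1}]'

```text
time_s: 2.62
tool_pos: [0.6153, 0.0389, 0.0162]
orientation: [[-0.05, 0.999, -0.001], [0.999, 0.05, -0.0], [-0.0, -0.001, -1.0]]
ft_force: [-0.2, -0.0, 0.1]
grip_width: 0.997
grasp_force: 0.0
```

Emit:
play_rows --plan '[{"x": 0,"y": 0,"z": 0,"twist": 0,"jaw": 1},{"x": 0,"y": 0,"z": 0,"twist": 0,"jaw": 1},{"x": 0,"y": 0,"z": 0,"twist": 0,"jaw": 1},{"x": 0,"y": 0,"z": 0,"twist": 0,"jaw": 1},{"x": 0,"y": 0,"z": 0,"twist": 0,"jaw": 1}]' --squeeze 30

```text
time_s: 3.25
tool_pos: [0.617, 0.0393, 0.0181]
orientation: [[-0.05, 0.999, 0.003], [0.999, 0.05, 0.0], [0.0, 0.003, -1.0]]
ft_force: [3.1, 0.2, 5.4]
grip_width: 0.463
grasp_force: 35.9
```

```bash
python3 -c "
from h import *
go(sw(0,-.156),.018)"
```

```text
shift cm [-8.41 -0.12  0.01] twist -0.1 t 3.25 pos [0.617  0.0393 0.0181] F [3.1 0.2 5.4] tilt -1.0
```

Slider gripped. I'll slide it open 85 mm.

Emit:
play_rows --plan '[{"x": -1.5,"y": 0,"z": 0,"twist": 0,"jaw": 1},{"x": -3.5,"y": 0,"z": 0,"twist": 0,"jaw": 1},{"x": -5.5,"y": 0,"z": 0,"twist": 0,"jaw": 1},{"x": -7.5,"y": 0,"z": 0,"twist": 0,"jaw": 1},{"x": -8.5,"y": 0,"z": 0,"twist": 0,"jaw": 1}]'

```text
time_s: 3.88
tool_pos: [0.6215, -0.0461, 0.0181]
orientation: [[-0.05, 0.999, 0.004], [0.999, 0.05, 0.001], [0.0, 0.004, -1.0]]
ft_force: [4.2, 2.2, 5.6]
grip_width: 0.462
grasp_force: 35.9
```

Emit:
play_rows --plan '[{"x": 0,"y": 0,"z": 0,"twist": 0,"jaw": 1},{"x": 0,"y": 0,"z": 0,"twist": 0,"jaw": -1},{"x": 0,"y": 0,"z": 0,"twist": 0,"jaw": -1},{"x": 0,"y": 0,"z": 0,"twist": 0,"jaw": -1},{"x": 0,"y": 0,"z": -3,"twist": 0,"jaw": -1}]'

```text
time_s: 4.5
tool_pos: [0.6179, -0.0454, 0.045]
orientation: [[-0.05, 0.999, -0.005], [0.999, 0.05, -0.0], [0.0, -0.005, -1.0]]
ft_force: [-0.3, -1.0, 0.9]
grip_width: 1.004
grasp_force: 0.0
```

```bash
python3 -c "
from h import *
go((.4526,.2765),.15)"
```

```text
shift cm [ 32.98 -14.94 -10.42] twist -0.1 t 4.5 pos [ 0.6179 -0.0454  0.045 ] F [-0.3 -1.   0.9] tilt -1.0
```

Emit:
play_rows --plan '[{"x": 0,"y": 0,"z": -6,"twist": 0,"jaw": -0.3},{"x": 3,"y": -1.5,"z": -10.5,"twist": 0,"jaw": -0.3},{"x": 8.5,"y": -4,"z": -10.5,"twist": 0,"jaw": -0.3},{"x": 14,"y": -6.5,"z": -10.5,"twist": 0,"jaw": -0.3},{"x": 19.5,"y": -9,"z": -10.5,"twist": 0,"jaw": -0.3}]'

```text
time_s: 5.12
tool_pos: [0.5189, 0.1462, 0.152]
orientation: [[-0.05, 0.999, 0.0], [0.999, 0.05, 0.0], [0.0, 0.0, -1.0]]
ft_force: [1.2, 0.6, 0.7]
grip_width: 0.649
grasp_force: 0.0
```

Emit:
play_rows --plan '[{"x": 5,"y": -2.2,"z": 0,"twist": 0,"jaw": -0.3},{"x": 9.5,"y": -4.2,"z": 0,"twist": 0,"jaw": -0.3},{"x": 13,"y": -5.9,"z": 0,"twist": 0,"jaw": -0.3},{"x": 13.4,"y": -5.9,"z": 0,"twist": 0,"jaw": -0.3},{"x": 13.4,"y": -5.9,"z": 0,"twist": 0,"jaw": -0.3}]'

```text
time_s: 5.75
tool_pos: [0.4548, 0.275, 0.1518]
orientation: [[-0.05, 0.999, -0.0], [0.999, 0.05, -0.0], [-0.0, -0.0, -1.0]]
ft_force: [0.1, 0.0, -0.3]
grip_width: 0.651
grasp_force: 0.0
```

Run:
```python
from h import *
go((.4526,.2765),.046)
V,U=np.mgrid[0:420,0:560]
for n in('side','top'):
    c=cap(n);P=world(c,U,V);q=(P[...,:2]-t)@R
    if n=='top':
        k=(abs(q[...,0]+.07)<.008)&(P[...,2]>.032)&(P[...,2]<.05)&(q[...,1]>-.16)&(q[...,1]<.03)
        y=np.sort(q[k][:,1]);print([(g[0].round(4),g[-1].round(4)) for g in np.split(y,np.where(np.diff(y)>.005)[0]+1)])
    else:
        k=(np.hypot(P[...,0]-.4526,P[...,1]-.2765)<.022)&(P[...,2]>.045)&(P[...,2]<.085)
        p=P[k];print('side stud',k.sum(),np.median(p,0).round(4),p[:,2].max())
        k=(np.hypot(P[...,0]-.4526,P[...,1]-.2765)<.045)&(abs(P[...,2]-.034)<.004)
        print('side cup',k.sum(),P[k].min(0),P[k].max(0))
    cv2.imwrite(f'pics/{n}1.png',c['image'])
```

```text
shift cm [ 0.17 -0.21 10.58] twist -0.1 t 5.75 pos [0.4548 0.275  0.1518] F [ 0.1  0.  -0.3] tilt -1.0
side stud 145 [0.4501 0.2733 0.0664] 0.08097368695991142
side cup 628 [0.42010682 0.24348114 0.03003944] [0.4827721  0.30751104 0.03798627]
[(np.float64(-0.124), np.float64(-0.1123)), (np.float64(0.0003), np.float64(0.0125))]
```

View pics/side1.png

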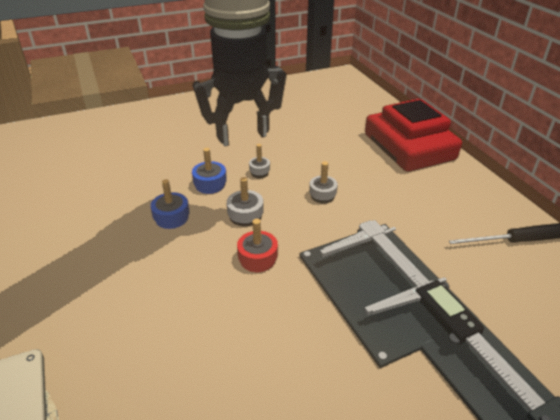

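The side view shows the gripper above the plain steel mount at (245,205), the neighbours undisturbed, and the jaws now about 112 mm open. I'll descend onto the stud.

Emit:
play_rows --plan '[{"x": 0.1,"y": -0.25,"z": 3,"twist": 0,"jaw": -0.3},{"x": 0.1,"y": -0.25,"z": 7,"twist": 0,"jaw": -0.3},{"x": 0.1,"y": -0.25,"z": 9.5,"twist": 0,"jaw": -0.3},{"x": 0.1,"y": -0.25,"z": 10.5,"twist": 0,"jaw": -0.3},{"x": 0.1,"y": -0.25,"z": 10.5,"twist": 0,"jaw": -0.3}]'

```text
time_s: 6.48
tool_pos: [0.4524, 0.2756, 0.047]
orientation: [[-0.049, 0.999, -0.0], [0.999, 0.049, -0.0], [-0.0, -0.0, -1.0]]
ft_force: [-0.5, 0.0, 0.4]
grip_width: 0.65
grasp_force: 0.0
```

Emit:
play_rows --plan '[{"x": 0,"y": 0,"z": 0,"twist": 0,"jaw": 1},{"x": 0,"y": 0,"z": 0,"twist": 0,"jaw": 1},{"x": 0,"y": 0,"z": 0,"twist": 0,"jaw": 1},{"x": 0,"y": 0,"z": 0,"twist": 0,"jaw": 1},{"x": 0,"y": 0,"z": 0,"twist": 0,"jaw": 1}]' --squeeze 50

```text
time_s: 7.1
tool_pos: [0.4523, 0.2766, 0.0478]
orientation: [[-0.05, 0.999, 0.001], [0.999, 0.05, 0.001], [0.001, 0.001, -1.0]]
ft_force: [-2.4, -1.6, 5.4]
grip_width: 0.124
grasp_force: 48.7
```

Emit:
play_rows --plan '[{"x": 0,"y": 0,"z": 0,"twist": 0,"jaw": 1},{"x": 0,"y": 0,"z": -2,"twist": 0,"jaw": 1},{"x": 0,"y": 0,"z": -5,"twist": 0,"jaw": 1},{"x": 0,"y": 0,"z": -7.5,"twist": 0,"jaw": 1},{"x": 0,"y": 0,"z": -7.5,"twist": 0,"jaw": 1}]'

```text
time_s: 7.72
tool_pos: [0.4528, 0.2769, 0.1233]
orientation: [[-0.05, 0.999, 0.002], [0.999, 0.05, 0.002], [0.002, 0.002, -1.0]]
ft_force: [-0.8, 0.3, -4.7]
grip_width: 0.123
grasp_force: 49.2
```

Run:
```python
from h import *
go(sw(-.06,-.038),.13);s=env.get_state();print(s['grip_width'],s['grasp_force'])
V,U=np.mgrid[0:420,0:560];p0=s['tool_pos']
for n in('side','top'):
    c=cap(n);P=world(c,U,V)
    k=(np.hypot(P[...,0]-p0[0],P[...,1]-p0[1])<.05)&(abs(P[...,2]-(p0[2]-.012))<.012)
    print(n,k.sum(),P[k].min(0),P[k].max(0))
cv2.imwrite('pics/side2.png',cap('side')['image'])
```

```text
shift cm [-21.17   9.09  -0.69] twist -0.1 t 7.725 pos [0.4528 0.2769 0.1233] F [-0.8  0.3 -4.7] tilt -1.0
0.12314585922878823 49.22449171543121
side 761 [0.42039449 0.24434915 0.09932159] [0.48349838 0.30886302 0.12310844]Traceback (most recent call last):
  File "<stdin>", line 7, in <module>
    return umr_minimum(a, axis, None, out, keepdims, initial, where)
ValueError: zero-size array to reduction operation minimum which has no identity
```

The mount is lifted, with the cup centred on the TCP. I'll carry it over the plate between the jaws.

Emit:
play_rows --plan '[{"x": -3,"y": 2,"z": -2,"twist": 0,"jaw": 1},{"x": -7,"y": 4,"z": -2,"twist": 0,"jaw": 1},{"x": -11.5,"y": 6,"z": -2,"twist": 0,"jaw": 1},{"x": -16,"y": 8,"z": -2,"twist": 0,"jaw": 1},{"x": -19.5,"y": 9,"z": -2,"twist": 0,"jaw": 1}]'

```text
time_s: 8.45
tool_pos: [0.5517, 0.0835, 0.1402]
orientation: [[-0.048, 0.999, -0.002], [0.999, 0.048, -0.001], [-0.001, -0.002, -1.0]]
ft_force: [-0.8, 0.5, -3.2]
grip_width: 0.123
grasp_force: 49.2
```

Emit:
play_rows --plan '[{"x": -1.7,"y": 0.1,"z": 0,"twist": 0,"jaw": 1},{"x": -1.7,"y": 0.1,"z": 0,"twist": 0,"jaw": 1},{"x": -1.7,"y": 0.1,"z": 0,"twist": 0,"jaw": 1}]'

```text
time_s: 8.82
tool_pos: [0.5529, 0.0709, 0.1414]
orientation: [[-0.052, 0.999, -0.001], [0.999, 0.052, 0.001], [0.001, -0.001, -1.0]]
ft_force: [-0.9, 0.5, -3.0]
grip_width: 0.123
grasp_force: 49.2
```

```bash
cat > look.py <<'E'
import sys
from h import *
go(sw(-.06,-.038),.058);s=env.get_state();p0=s['tool_pos']
V,U=np.mgrid[0:420,0:560];zt=p0[2]-.0135
c=cap('side');P=world(c,U,V)
k=(np.hypot(P[...,0]-p0[0],P[...,1]-p0[1])<.042)&(abs(P[...,2]-zt)<.007)
mn,mx=P[k].min(0),P[k].max(0);ctr=(mn+mx)[:2]/2
print('cup ext',mn.round(4),mx.round(4),'centre in stand',(ctr-t)@R)
cv2.imwrite(sys.argv[1],c['image'])
E
python3 look.py pics/side3.png
```

```text
shift cm [-0.1   0.13  8.34] twist 0.0 t 8.825 pos [0.5529 0.0709 0.1414] F [-0.9  0.5 -3. ] tilt -1.0
cup ext [0.52   0.0388 0.1209] [0.5836 0.1024 0.1346] centre in stand [-0.06228537 -0.03732859]
```

View pics/side3.png

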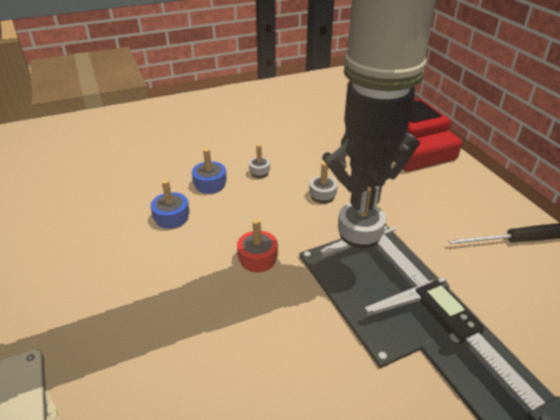

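The mount hangs upright at (362,222) between the jaws. I'll lower it, with 3 mm of extra clearance from the fixed jaw.

Emit:
play_rows --plan '[{"x": -0.3,"y": 0.1,"z": 2,"twist": 0,"jaw": 1},{"x": -0.3,"y": 0.1,"z": 4.5,"twist": 0,"jaw": 1},{"x": -0.3,"y": 0.1,"z": 6.5,"twist": 0,"jaw": 1},{"x": -0.3,"y": 0.1,"z": 7.7,"twist": 0,"jaw": 1},{"x": -0.3,"y": 0.1,"z": 7.7,"twist": 0,"jaw": 1}]'

```text
time_s: 9.5
tool_pos: [0.5542, 0.0668, 0.0644]
orientation: [[-0.051, 0.999, -0.001], [0.999, 0.051, -0.0], [-0.0, -0.001, -1.0]]
ft_force: [0.3, -1.1, -3.8]
grip_width: 0.123
grasp_force: 49.1
```

Emit:
play_rows --plan '[{"x": 0,"y": 0,"z": 0.2,"twist": 0,"jaw": 1},{"x": 0,"y": 0,"z": 0.4,"twist": 0,"jaw": 1},{"x": 0,"y": 0,"z": 0.4,"twist": 0,"jaw": 1}]'

```text
time_s: 9.88
tool_pos: [0.5548, 0.0662, 0.0612]
orientation: [[-0.05, 0.999, 0.0], [0.999, 0.05, 0.0], [0.0, 0.0, -1.0]]
ft_force: [-0.3, -0.1, -3.3]
grip_width: 0.123
grasp_force: 49.1
```

```bash
python3 look.py pics/side4.png
```

```text
shift cm [ 0.39 -0.05  0.32] twist -0.1 t 9.875 pos [0.5548 0.0662 0.0612] F [-0.3 -0.1 -3.3] tilt -1.0
cup ext [0.5215 0.0346 0.0408] [0.5856 0.1062 0.0541] centre in stand [-0.06057684 -0.03762195]
```

Emit:
play_rows --plan '[{"x": 0,"y": 0,"z": 0.2,"twist": 0,"jaw": 1},{"x": 0,"y": 0,"z": 0.3,"twist": 0,"jaw": 1},{"x": 0,"y": 0,"z": 0.4,"twist": 0,"jaw": 1},{"x": 0,"y": 0,"z": 0.4,"twist": 0,"jaw": 1}]'

```text
time_s: 10.42
tool_pos: [0.5548, 0.0661, 0.0579]
orientation: [[-0.05, 0.999, -0.0], [0.999, 0.05, 0.001], [0.001, -0.0, -1.0]]
ft_force: [-5.1, -0.9, 8.6]
grip_width: 0.12
grasp_force: 50.5
```

It is seated (the vertical force reversed). I'll release it and rise.

Emit:
play_rows --plan '[{"x": 0,"y": 0,"z": 0,"twist": 0,"jaw": 0.3},{"x": 0,"y": 0,"z": 0,"twist": 0,"jaw": 0.3},{"x": 0,"y": 0,"z": 0,"twist": 0,"jaw": 0.3},{"x": 0,"y": 0,"z": -2,"twist": 0,"jaw": 0.3},{"x": 0,"y": 0,"z": -6,"twist": 0,"jaw": 0.3}]'

```text
time_s: 11.05
tool_pos: [0.5536, 0.066, 0.1163]
orientation: [[-0.05, 0.999, -0.003], [0.999, 0.05, -0.001], [-0.001, -0.003, -1.0]]
ft_force: [0.4, 0.4, 0.6]
grip_width: 0.347
grasp_force: 0.0
```

Emit:
play_rows --plan '[{"x": 0,"y": 0,"z": -4,"twist": 0,"jaw": -1},{"x": -5,"y": 2.5,"z": -4,"twist": 0,"jaw": -1},{"x": -10.5,"y": 5.5,"z": -4,"twist": 0,"jaw": -1},{"x": -11.5,"y": 6,"z": -4,"twist": 0,"jaw": -1},{"x": -11.5,"y": 6,"z": -4,"twist": 0,"jaw": -1}]'

```text
time_s: 11.68
tool_pos: [0.6203, -0.0463, 0.1566]
orientation: [[-0.048, 0.999, -0.001], [0.999, 0.048, -0.0], [-0.0, -0.001, -1.0]]
ft_force: [-0.9, 0.6, -0.9]
grip_width: 1.0
grasp_force: 0.0
```

Run:
```python
from h import *
go(sw(0,-.157),.018)
V,U=np.mgrid[0:420,0:560]
c=cap('side');P=world(c,U,V);q=(P[...,:2]-t)@R
z=P[...,2];m=np.hypot(q[...,0]+.06,q[...,1]+.04)
k=(m<.04)&(abs(z-.044)<.004);a=P[k][:,:2];ctr=(a.min(0)+a.max(0))/2;print('cup ctr stand',(ctr-t)@R,k.sum(),np.ptp(a,axis=0))
k=(m<.02)&(z>.08)&(z<.095);print('stud top',np.median(q[k],0),z[k].max(),k.sum())
cv2.imwrite('pics/side5.png',c['image'])
```

```text
shift cm [ 6.000e-02 -1.000e-02  1.386e+01] twist -0.2 t 11.675 pos [ 0.6203 -0.0463  0.1566] F [-0.9  0.6 -0.9] tilt -1.0
cup ctr stand [-0.06075436 -0.03706438] 994 [0.06360147 0.0729843 ]
stud top [-0.06198032 -0.04327039] 0.09142141037614937 84
```

View pics/side5.png

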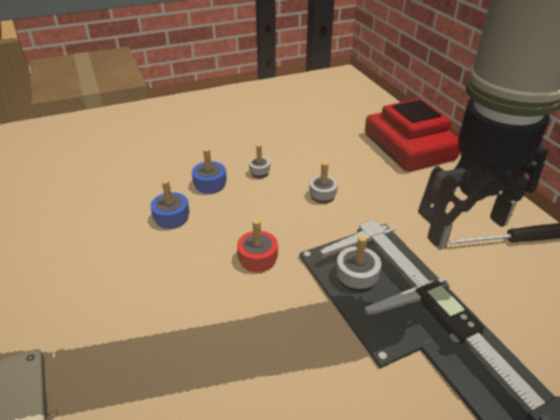

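The mount stands upright on the plate at (359,265) between the open jaws. Next I'll grip the slider.

Emit:
play_rows --plan '[{"x": 0,"y": 0,"z": 4,"twist": 0,"jaw": -1},{"x": 0,"y": 0,"z": 8.5,"twist": 0,"jaw": -1},{"x": 0,"y": 0,"z": 12,"twist": 0,"jaw": -1},{"x": 0,"y": 0,"z": 13.8,"twist": 0,"jaw": -1},{"x": 0,"y": 0,"z": 13.8,"twist": 0,"jaw": -1}]'

```text
time_s: 12.35
tool_pos: [0.6197, -0.0445, 0.0184]
orientation: [[-0.051, 0.999, -0.002], [0.999, 0.051, 0.0], [0.001, -0.002, -1.0]]
ft_force: [-0.5, 0.3, 1.2]
grip_width: 1.0
grasp_force: 0.0
```

Emit:
play_rows --plan '[{"x": 0,"y": 0,"z": 0,"twist": 0,"jaw": 1},{"x": 0,"y": 0,"z": 0,"twist": 0,"jaw": 1},{"x": 0,"y": 0,"z": 0,"twist": 0,"jaw": 1},{"x": 0,"y": 0,"z": 0,"twist": 0,"jaw": 1},{"x": 0,"y": 0,"z": 0,"twist": 0,"jaw": 1}]' --squeeze 30

```text
time_s: 12.98
tool_pos: [0.6216, -0.0456, 0.0203]
orientation: [[-0.05, 0.999, 0.003], [0.999, 0.05, 0.0], [0.0, 0.003, -1.0]]
ft_force: [0.4, 0.3, 7.3]
grip_width: 0.468
grasp_force: 33.1
```

Emit:
play_rows --plan '[{"x": 0.8,"y": 0,"z": 0,"twist": 0,"jaw": 1},{"x": 1.6,"y": 0,"z": 0,"twist": 0,"jaw": 1},{"x": 2.4,"y": 0,"z": 0,"twist": 0,"jaw": 1},{"x": 3.0,"y": 0,"z": 0,"twist": 0,"jaw": 1},{"x": 3.2,"y": 0,"z": 0,"twist": 0,"jaw": 1}]'

```text
time_s: 13.6
tool_pos: [0.6199, -0.0136, 0.0203]
orientation: [[-0.05, 0.999, 0.002], [0.999, 0.05, -0.0], [-0.0, 0.002, -1.0]]
ft_force: [1.6, -2.2, 8.0]
grip_width: 0.466
grasp_force: 33.3
```

Emit:
play_rows --plan '[{"x": 0.2,"y": 0,"z": 0,"twist": 0,"jaw": 1},{"x": 0.4,"y": 0,"z": 0,"twist": 0,"jaw": 1},{"x": 0.6,"y": 0,"z": 0,"twist": 0,"jaw": 1},{"x": 0.8,"y": 0,"z": 0,"twist": 0,"jaw": 1},{"x": 1.0,"y": 0,"z": 0,"twist": 0,"jaw": 1}]'

```text
time_s: 14.22
tool_pos: [0.6193, -0.0045, 0.0202]
orientation: [[-0.05, 0.999, 0.002], [0.999, 0.05, -0.001], [-0.001, 0.002, -1.0]]
ft_force: [0.4, -3.9, 7.6]
grip_width: 0.461
grasp_force: 33.2
```

Emit:
play_rows --plan '[{"x": 0.1,"y": 0,"z": 0,"twist": 0,"jaw": 1},{"x": 0.2,"y": 0,"z": 0,"twist": 0,"jaw": 1},{"x": 0.25,"y": 0,"z": 0,"twist": 0,"jaw": 1},{"x": 0.3,"y": 0,"z": 0,"twist": 0,"jaw": 1}]'

```text
time_s: 14.72
tool_pos: [0.6193, -0.0019, 0.0203]
orientation: [[-0.049, 0.999, 0.003], [0.999, 0.049, -0.001], [-0.001, 0.003, -1.0]]
ft_force: [0.4, -4.9, 7.6]
grip_width: 0.457
grasp_force: 33.3
```

```bash
cat > op.py <<'E'
from h import *
go(sw(0,-.109),.018)
V,U=np.mgrid[0:420,0:560]
for n in('top','side'):
    c=cap(n);P=world(c,U,V);q=(P[...,:2]-t)@R;z=P[...,2]
    k=(abs(q[...,0]+.09)<.006)&(z>.032)&(z<.05)&(q[...,1]>-.16)&(q[...,1]<.03)
    y=np.sort(q[k][:,1]);print(n,[(g[0].round(4),g[-1].round(4),len(g)) for g in np.split(y,np.where(np.diff(y)>.005)[0]+1)])
E
python3 op.py
```

```text
shift cm [ 0.42 -0.14  0.23] twist -0.1 t 14.725 pos [ 0.6193 -0.0019  0.0203] F [ 0.4 -4.9  7.6] tilt -1.0
top [(np.float64(-0.0782), np.float64(-0.069), 45), (np.float64(-0.0566), np.float64(-0.0177), 93), (np.float64(0.0), np.float64(0.0107), 43)]
side [(np.float64(-0.0815), np.float64(-0.0694), 69), (np.float64(-0.059), np.float64(-0.0192), 182), (np.float64(-0.0013), np.float64(0.0091), 54)]
```

The mount is being pushed along and the opening is about 68.5 mm. Closing in small steps.

Emit:
play_rows --plan '[{"x": 0.08,"y": 0,"z": 0,"twist": 0,"jaw": 1},{"x": 0.16,"y": 0,"z": 0,"twist": 0,"jaw": 1},{"x": 0.24,"y": 0,"z": 0,"twist": 0,"jaw": 1},{"x": 0.3,"y": 0,"z": 0,"twist": 0,"jaw": 1}]'

```text
time_s: 15.32
tool_pos: [0.6191, 0.0011, 0.0202]
orientation: [[-0.049, 0.999, 0.003], [0.999, 0.049, -0.001], [-0.001, 0.002, -1.0]]
ft_force: [0.7, -5.1, 8.2]
grip_width: 0.462
grasp_force: 33.3
```

Emit:
play_rows --plan '[{"x": 0.04,"y": 0,"z": 0,"twist": 0,"jaw": 1},{"x": 0.08,"y": 0,"z": 0,"twist": 0,"jaw": 1},{"x": 0.08,"y": 0,"z": 0,"twist": 0,"jaw": 1}]'

```text
time_s: 15.7
tool_pos: [0.619, 0.0019, 0.0202]
orientation: [[-0.049, 0.999, 0.003], [0.999, 0.049, -0.001], [-0.001, 0.002, -1.0]]
ft_force: [1.3, -4.6, 8.1]
grip_width: 0.46
grasp_force: 33.3
```

```bash
python3 op.py
```

```text
shift cm [ 0.03 -0.13  0.22] twist -0.1 t 15.7 pos [0.619  0.0019 0.0202] F [ 1.3 -4.6  8.1] tilt -1.0
top [(np.float64(-0.0745), np.float64(-0.0647), 44), (np.float64(-0.051), np.float64(-0.0145), 89), (np.float64(0.0002), np.float64(0.0109), 45)]
side [(np.float64(-0.0769), np.float64(-0.0651), 70), (np.float64(-0.0558), np.float64(-0.0162), 174), (np.float64(-0.0016), np.float64(0.0095), 57)]
```

Nearly touching. Continuing in 0.5 mm steps and watching the force.

Emit:
play_rows --plan '[{"x": 0.03,"y": 0,"z": 0,"twist": 0,"jaw": 1},{"x": 0.06,"y": 0,"z": 0,"twist": 0,"jaw": 1},{"x": 0.06,"y": 0,"z": 0,"twist": 0,"jaw": 1}]'

```text
time_s: 16.18
tool_pos: [0.619, 0.0025, 0.0203]
orientation: [[-0.049, 0.999, 0.003], [0.999, 0.049, -0.001], [-0.001, 0.003, -1.0]]
ft_force: [0.2, -4.0, 6.9]
grip_width: 0.46
grasp_force: 33.3
```

Emit:
play_rows --plan '[{"x": 0.03,"y": 0,"z": 0,"twist": 0,"jaw": 1},{"x": 0.06,"y": 0,"z": 0,"twist": 0,"jaw": 1},{"x": 0.06,"y": 0,"z": 0,"twist": 0,"jaw": 1}]'

```text
time_s: 16.55
tool_pos: [0.619, 0.0031, 0.0203]
orientation: [[-0.049, 0.999, 0.003], [0.999, 0.049, -0.001], [-0.001, 0.003, -1.0]]
ft_force: [0.9, -4.2, 8.1]
grip_width: 0.46
grasp_force: 33.3
```

Emit:
play_rows --plan '[{"x": 0.03,"y": 0,"z": 0,"twist": 0,"jaw": 1},{"x": 0.06,"y": 0,"z": 0,"twist": 0,"jaw": 1},{"x": 0.06,"y": 0,"z": 0,"twist": 0,"jaw": 1}]'

```text
time_s: 16.92
tool_pos: [0.6189, 0.0034, 0.0202]
orientation: [[-0.049, 0.999, 0.003], [0.999, 0.049, -0.001], [-0.002, 0.002, -1.0]]
ft_force: [0.4, -5.0, 7.2]
grip_width: 0.459
grasp_force: 33.3
```

```bash
python3 op.py
```

```text
shift cm [-0.11 -0.13  0.22] twist -0.1 t 16.925 pos [0.6189 0.0034 0.0202] F [ 0.4 -5.   7.2] tilt -1.0
top [(np.float64(-0.0733), np.float64(-0.0635), 40), (np.float64(-0.051), np.float64(-0.013), 92), (np.float64(0.0002), np.float64(0.011), 44)]
side [(np.float64(-0.0761), np.float64(-0.0644), 69), (np.float64(-0.0542), np.float64(-0.0158), 174), (np.float64(-0.0014), np.float64(0.0111), 55)]
```

Emit:
play_rows --plan '[{"x": 0.04,"y": 0,"z": 0,"twist": 0,"jaw": 1},{"x": 0.08,"y": 0,"z": 0,"twist": 0,"jaw": 1},{"x": 0.08,"y": 0,"z": 0,"twist": 0,"jaw": 1}]'

```text
time_s: 17.4
tool_pos: [0.619, 0.0034, 0.0203]
orientation: [[-0.049, 0.999, 0.003], [0.999, 0.049, -0.002], [-0.002, 0.003, -1.0]]
ft_force: [1.3, -6.9, 7.6]
grip_width: 0.461
grasp_force: 33.2
```

Emit:
play_rows --plan '[{"x": 0.04,"y": 0,"z": 0,"twist": 0,"jaw": 1},{"x": 0.08,"y": 0,"z": 0,"twist": 0,"jaw": 1},{"x": 0.08,"y": 0,"z": 0,"twist": 0,"jaw": 1}]'

```text
time_s: 17.77
tool_pos: [0.6189, 0.0035, 0.0202]
orientation: [[-0.048, 0.999, 0.003], [0.999, 0.048, -0.003], [-0.003, 0.003, -1.0]]
ft_force: [1.1, -9.6, 8.0]
grip_width: 0.459
grasp_force: 33.2
```

The jaw has stopped and the force has risen to about 10 N, so both jaws bear. I'll hold briefly, release and rise.

Emit:
play_rows --plan '[{"x": 0,"y": 0,"z": 0,"twist": 0,"jaw": 1},{"x": 0,"y": 0,"z": 0,"twist": 0,"jaw": 1},{"x": 0,"y": 0,"z": 0,"twist": 0,"jaw": 1}]'

```text
time_s: 18.15
tool_pos: [0.6189, 0.0035, 0.0202]
orientation: [[-0.048, 0.999, 0.003], [0.999, 0.048, -0.003], [-0.003, 0.003, -1.0]]
ft_force: [2.1, -9.1, 7.1]
grip_width: 0.459
grasp_force: 33.2
```

Emit:
play_rows --plan '[{"x": 0,"y": 0,"z": 0,"twist": 0,"jaw": -0.8},{"x": 0,"y": 0,"z": 0,"twist": 0,"jaw": -0.8},{"x": 0,"y": 0,"z": 0,"twist": 0,"jaw": -0.8},{"x": 0,"y": 0,"z": 0,"twist": 0,"jaw": -0.8},{"x": 0,"y": 0,"z": -3,"twist": 0,"jaw": -0.8}]'

```text
time_s: 18.77
tool_pos: [0.616, 0.0066, 0.0472]
orientation: [[-0.05, 0.999, -0.004], [0.999, 0.05, -0.001], [-0.0, -0.004, -1.0]]
ft_force: [-0.0, 0.0, 0.7]
grip_width: 0.902
grasp_force: 0.0
```

Emit:
play_rows --plan '[{"x": 0,"y": 0,"z": -5,"twist": 0,"jaw": -0.8},{"x": -3,"y": 0,"z": -10,"twist": 0,"jaw": -0.8},{"x": -8,"y": 0,"z": -12,"twist": 0,"jaw": -0.8},{"x": -12,"y": 0,"z": -12,"twist": 0,"jaw": -0.8},{"x": -12,"y": 0,"z": -12,"twist": 0,"jaw": -0.8}]'

```text
time_s: 19.4
tool_pos: [0.6231, -0.1179, 0.1694]
orientation: [[-0.044, 0.999, 0.0], [0.999, 0.044, -0.002], [-0.002, 0.0, -1.0]]
ft_force: [-0.6, 1.0, -0.1]
grip_width: 0.901
grasp_force: 0.0
```

```bash
python3 op.py
python3 - <<'E'
from h import *
V,U=np.mgrid[0:420,0:560]
c=cap('top');P=world(c,U,V);q=(P[...,:2]-t)@R;z=P[...,2]
k=(np.hypot(q[...,0]+.06,q[...,1]+.034)<.02)&(z>.083);print('stud',np.median(q[k],0),z[k].max())
b=c['image'][100:240,300:560];b2=cap('side')['image'][130:350,150:500]
cv2.imwrite('pics/end.png',np.vstack([cv2.resize(b,(546,294)),cv2.resize(b2,(546,300))]))
E
```

```text
shift cm [12.05 -0.02 15.11] twist -0.4 t 19.4 pos [ 0.6231 -0.1179  0.1694] F [-0.6  1.  -0.1] tilt -1.0
top [(np.float64(-0.0727), np.float64(-0.0634), 43), (np.float64(-0.0502), np.float64(-0.0128), 93), (np.float64(0.0004), np.float64(0.0107), 44)]
side [(np.float64(-0.0755), np.float64(-0.0637), 70), (np.float64(-0.0545), np.float64(-0.0134), 181), (np.float64(-0.0021), np.float64(0.0099), 58)]
stud [-0.0600621 -0.0305961] 0.09207964922479428
```

View pics/end.png

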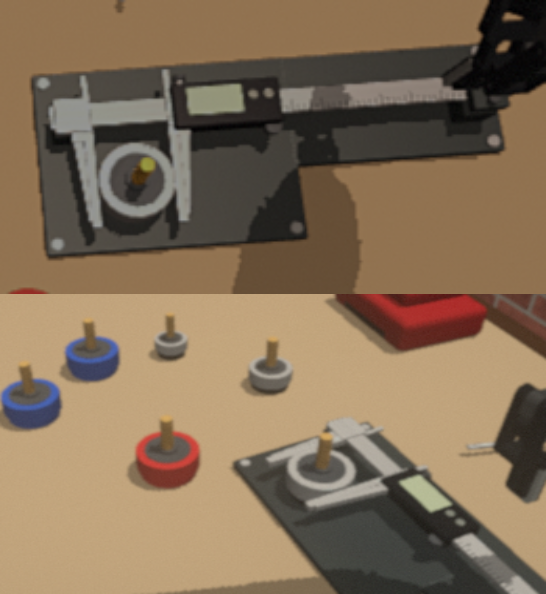

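Both views show the mount upright between the closed jaws (opening about 64 mm), the gripper clear, and the other mounts in place. Handing in.

```bash
python3 -c "
from bench import env
print(env.job_done())"
```

```text
the job is handed in; nothing more can be done
None
```

The widest mount is standing stud-up between the closed caliper jaws, which read about 64 mm; the gripper is clear, the other two mounts look undisturbed, and the job was handed in without a verdict being returned.

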